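# Start a storage-jar lid without cross-threading and close it

### The job

Put the wooden-topped lid on the blue storage jar and close it without cross-threading: rest it on the thread, turn it backward (anticlockwise from above) under a light press until it drops down into the thread, then press it lightly down and turn it forward (clockwise) until it comes to its stop and the red seal stays squeezed. Be gentle with the thread, never forcing the lid either way, and leave the other things on the worktop where they are.

Things in the scene. Friction and masses are not known exactly. Their poses are not given: they have to be found in the camera images.
- lid: Round screw lid, 58 mm across, 36 mm tall, 90 g: a smooth light wooden crown (58 mm wide, the top 11 mm) over a steel skirt 56 mm outside, 50 mm inside, 25 mm deep. Lies open side down on the chopping board. Origin: centre of its lower edge, z up. Inside at the lower edge four round pins, 5 mm thick (z 0 to 5), point inward at +x, +y, -x, -y to 22 mm from the axis. Grip the crown with about 20 N.
- jar: Blue ceramic jar fixed in a 116 mm square wooden holder; it does not move. Origin: centre of the holder's underside, z up; its yaw says nothing about the thread. Height of the lid's origin over this origin: 108.5 mm on the tooth tops, 105.5 mm riding on the threads, 96 mm dropped and resting on the seal, 93.5 mm fully closed.
- jar_rim (a point): Centre of the jar's metal rim, 116 mm above the jar's origin, z up. A red springy seal ring, 28 mm across, stands 5.5 mm above it (2 N per mm); fully closed, the lid squeezes it by 3 mm, about 6 N. Below the rim the collar widens from 31 to 42 mm across over 7 mm, which leads the lid in.
- jar_thread (a point): On the jar's axis at the threads' flat tops, 105.5 mm above the jar's origin. Four threads, 47 mm across, each 55 degrees long, 35 degree gaps between; where the gaps lie differs each time and is not given. An upright tooth, 3 mm high, at each thread's clockwise end stops a lid riding on top from turning clockwise; anticlockwise, the pins drop into the gaps within 75 degrees.
- jar_shoulder (a point): On the jar's axis at the shoulder under the threads, 90 mm above the jar's origin. The threads' undersides fall clockwise and draw the lid down onto the seal. In a gap, the next tooth stops a further anticlockwise turn; from there, pressed down with about 6 N, it turns 45 to 75 degrees clockwise to a firm stop: 0.2 N m against the stop is enough, over 0.4 N m is forcing.
- board: Wooden chopping board, 300 x 200 x 22 mm, fixed; origin at the centre of its underside. The lid and the garlic lie on it.
- garlic: Garlic bulb, 53 mm, on the chopping board; origin at its underside. To be left alone.
- salt_shaker: Glass salt shaker with a grey top, 44 mm wide, 90 mm tall; origin at its underside. To be left alone.
- yellow_jar: Spice jar with a yellow lid, 42 mm wide, 96 mm tall; origin at its underside. To be left alone.
- glass_tumbler: Clear drinking glass, 79 mm wide, 90 mm tall; origin at its underside. To be left alone.
- lemon: Lemon, 72 x 57 x 58 mm; origin at its underside. To be left alone.
- tuna_tin: Flat red and white tin, 86 mm wide, 40 mm tall; origin at its underside. To be left alone.
Not all that is in view belongs to the job. Leave any green, turquoise or yellow look-alike of the lid alone.

How it is judged:
By the outcome, as a careful person would: the job done as asked, in the order asked, and still so for the second after the job is handed in, with the robot touching nothing.
It also fails if it takes over 72 s, if anything falls off the work surface, if the arm or the gripper's body presses on something with over 40 N, if the wrist force passes 120 N, or if a joint passes its speed limit or range.

### The arm

A 6-joint arm with a two-finger parallel gripper is mounted at the origin on a cart in front of the work surface, level with it; the furniture and walls round the work are solid. World frame = base frame: x ahead of the robot, y to its left, z up, the work surface at z = 0. Lengths are in m, angles in rad, forces in N, time in s.
With the tool pointing down it reaches from about 0.35 to 0.775 m from the base axis. Payload 5.5 kg.
Tool frame: the origin (TCP) lies midway between the tips of the shut fingers; the grasp point (between the pads) lies grip_point_offset behind it (grip_point_offset is the distance from the TCP to the grasp point, in m); z points along the fingers, y is the direction in which the jaws open and shut (so a half turn about z gives the same grasp; the last joint's range is limited). The gripper opens to 85 mm and grips with 20 to 120 N. Pads are 22 mm wide; open, the fingers measure 114 mm over their backs; the gripper's body (76 mm by 85 mm) begins 54 mm behind the grasp point. The pads swing forward as they close: fully open they stand 13 mm farther back than shut.
Start: joints at [-1.35, 0.313, 0.046, 1.304, 0, 1.431], TCP at [0.203, -0.538, 0.231] pointing down, gripper open.
Joint ranges: [-2.76, 2.76], [-0.86, 1.69], [-1.03, 1.26], [-2.2, 2.34], [-1.47, 1.5], [-3.14, 3.14]. Speed limits (rad/s): [2.57, 2.57, 3.14, 3.14, 3.14, 3.14].

### API

Orientations are given as a unit quaternion [w, x, y, z].
In Python, from workcell import * gives the robot as it stands.
- The arm moves only by the tool send_rows, never from a script. Its argument "series" is one flat list of numbers, 7 for each row, row after row: the shift along the tool's x, y, z in cm, then the turn, a rotation vector about the tool's x, y, z in degrees, then the opening, from 0 (shut) to 1 (fully open). A call has 1 to 10 rows; each row is the pose to reach, as a shift and turn from the pose commanded when the call began, along the tool's axes at that moment; what a row does not reach only later rows make up. A row lasts 1/12 s, in which the tool goes at most 41.7 mm and 7.16 degrees, less where a joint would pass 70% of its speed; a pose out of reach is approached as far as the arm can. A call with a gripper value outside its range is refused whole. The fingers move at their own pace and stop on an object; "newtons" is the grip in N (left out, the last holds). Time passes only in rows, so rows that repeat a pose let the fingers close. It gives the time, the measured TCP pose, the force and the opening at its end, in the units of the state.
- get_state(): the state, without advancing time (a new reading comes with each control period).
- read_camera(name): name is "scene" or "top" or "wrist"; returns the picture (400x640x3 uint8, blue, green, red); there is no depth.
- camera_info(name): a dict with "K" (3x3 intrinsics, pixels), "xyz" and "attitude" of the camera in the world. Camera axes: x right, y down, z forward; pixel columns grow to the right and rows downward; lengths in m; the calibration is good to about 2 mm. A picture is of the moment at which its call begins: read the wrist's pose just before it. camera_info takes no time and is no camera call; for the wrist camera it gives the pose at the moment of the call.
- hand_in(): hands the job in, once; it reports no verdict.
Trained networks look in the newest picture that a camera, given by its name, has taken for a name from the list of things; names that differ only in an ending like _2 or _b are one class to them, and where a whole thing is asked for, a point or a joint stands for the part that bears it (a point fixed in the world has none). Each returns a list of dicts, best first, with "p" (0 to 1); they miss things now and then, are a little off and sometimes report something else, mostly with a low value. They report only what shows in the picture. A call takes as long as a camera call. They do not tell look-alikes from the thing itself.
- silhouettes(camera, label): "pixels" (400x640 bool, what is visible of it) and "box" ([left, top, width, height] in pixels, round what is visible of it).
The state is a dict: "clock": time; "joint_pos": joint angles; "qvel": joint speeds; "tau": joint torques, N m; "tcp_pos": TCP position; "orientation": TCP orientation; "wrist_force": force on the tool from outside, world axes, zero at the start; "ft_torque": the same for the moment, N m; "finger_gap": finger opening in m.
Only numpy, scipy, OpenCV 4.12 (cv2) and the standard library are available. Lean on these libraries where they do the work, as an engineer would, in place of code of your own. Each camera call takes 0.05 s, during which the arm holds its last target. There are 200 camera calls.

## Working session

There is one attempt and no reset: what is moved stays moved. The work goes in short steps, Python scripts to look and compute and a tool call to move; the robot and the scene stay as the last step left them, time stands still between calls to the robot, and variables do not carry over. Pictures are saved under pics/ and viewed, about 8 in all and at most 12, crops included, and the job is handed in when it is done.

Besides the shell and the picture viewer there is one more tool, called in YAML: its name, and indented under it one key for each argument. send_rows: Moves the arm, as the interface text tells. Its arguments: {"type":"object","properties":{"series":{"type":"array"},"newtons":{"type":"number"}},"required":["series"]}

```bash
mkdir -p pics; ls; python3 - <<'E'
from workcell import *
import cv2,numpy as np
s=get_state(); print(s)
try: print(grip_point_offset)
except Exception as e: print(e)
a=read_camera("scene"); 
for n in ("lid","jar"):
    for r in silhouettes("scene",n): print(n,r["p"],r["box"])
b=read_camera("top")
for n in ("lid","jar","garlic"):
    for r in silhouettes("top",n): print(n,r["p"],r["box"])
for n in("scene","top","wrist"): print(n,camera_info(n))
cv2.imwrite("pics/a.png",a); cv2.imwrite("pics/b.png",b)
E
```

```text
pics
{'clock': 0.0, 'joint_pos': array([-1.34964680e+00,  3.14027895e-01,  4.49835592e-02,  1.30361849e+00,
        2.75702778e-06,  1.43122556e+00]), 'qvel': array([-0.00090078, -0.00124685, -0.00088858,  0.00079479, -0.00033298,
       -0.0009514 ]), 'tau': array([-1.24227216e-05, -4.80634725e+01,  2.98529327e+01,  1.94777007e-02,
       -1.71615034e-04, -1.50108853e-06]), 'tcp_pos': array([ 0.20283828, -0.53748263,  0.23039512]), 'orientation': array([-9.32529441e-04,  9.83778723e-01,  1.79383813e-01, -3.66787473e-05]), 'wrist_force': array([-1.00043063, -0.12171486,  0.40259249]), 'ft_torque': array([-0.02025273, -0.00815006,  0.02653118]), 'finger_gap': 0.08532485154255279}
0.0187
lid 0.93 [391.3, 224.1, 23.7, 17.5]
lid 0.91 [325.2, 224.1, 25.0, 20.2]
lid 0.87 [362.5, 202.7, 20.6, 19.7]
lid 0.64 [174.7, 260.0, 28.7, 24.0]
lid 0.59 [356.9, 185.9, 17.7, 17.1]
lid 0.19 [389.7, 171.0, 53.7, 53.7]
jar 0.29 [395.5, 172.6, 45.9, 49.6]
lid 0.89 [362.6, 246.5, 19.2, 19.7]
lid 0.86 [176.7, 176.3, 18.3, 20.8]
lid 0.78 [379.2, 167.6, 20.9, 20.2]
lid 0.61 [299.9, 215.8, 21.2, 19.5]
lid 0.57 
[... 355 characters left out ...]
([-0.24573922,  0.81883476,  0.68670372]), 'attitude': array([ 0.22543753, -0.39882504,  0.77499542, -0.43531437])}
top {'K': array([[501.741251  ,   0.        , 322.78207174],
       [  0.        , 501.741251  , 201.35754961],
       [  0.        ,   0.        ,   1.        ]]), 'xyz': array([0.39959454, 0.23572878, 1.47591463]), 'attitude': array([-0.0314455 ,  0.711985  , -0.70096324,  0.02718575])}
wrist {'K': array([[280.67935991,   0.        , 319.7306745 ],
       [  0.        , 280.67935991, 200.33445755],
       [  0.        ,   0.        ,   1.        ]]), 'xyz': array([ 0.27072807, -0.51343584,  0.37335626]), 'attitude': array([ 0.11706191,  0.813704  , -0.56356741, -0.08108072])}
```

```bash
python3 - <<'E'
import cv2,numpy as np
b=cv2.imread("pics/b.png"); a=cv2.imread("pics/a.png")
t=cv2.resize(b[130:310,150:470],(800,450),interpolation=cv2.INTER_CUBIC)
cv2.imwrite("pics/b2.png",t)
E
cat > h.py <<'E'
import numpy as np
from workcell import *
from scipy.spatial.transform import Rotation as R
def rot(q): return R.from_quat([q[1],q[2],q[3],q[0]]).as_matrix()
def back(ci,u,v,z):
    d=rot(ci["attitude"])@np.linalg.solve(ci["K"],[u,v,1]); o=ci["xyz"]
    return o+d*(z-o[2])/d[2]
def proj(ci,p):
    c=ci["K"]@(rot(ci["attitude"]).T@(np.array(p)-ci["xyz"])); return c[:2]/c[2]
E
python3 - <<'E'
from h import *
ci=camera_info("top")
for bx,z in [([362.6, 246.5, 19.2, 19.7],.058),([176.7, 176.3, 18.3, 20.8],.058),([379.2, 167.6, 20.9, 20.2],.058),([299.9, 215.8, 21.2, 19.5],.058),([360.1,200,20.5,17.9],.058),([392.3, 205.7, 44.6, 42.2],.03)]:
    print(bx,back(ci,bx[0]+bx[2]/2,bx[1]+bx[3]/2,z))
E
```

```text
[362.6, 246.5, 19.2, 19.7] [0.36456276 0.10397425 0.058     ]
[176.7, 176.3, 18.3, 20.8] [0.55327235 0.63566519 0.058     ]
[379.2, 167.6, 20.9, 20.2] [0.58785174 0.0560677  0.058     ]
[299.9, 215.8, 21.2, 19.5] [0.44829878 0.27881807 0.058     ]
[360.1, 200, 20.5, 17.9] [0.49790573 0.11023045 0.058     ]
[392.3, 205.7, 44.6, 42.2] [ 0.45035043 -0.01987869  0.03      ]
```

View pics/b2.png

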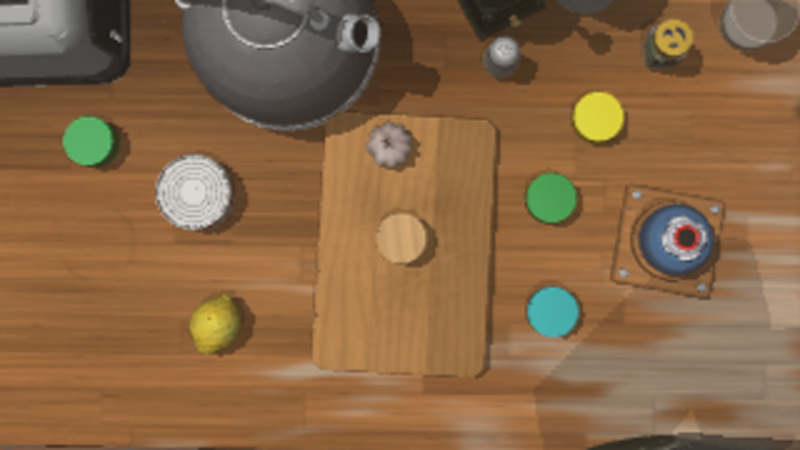

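View pics/a.png

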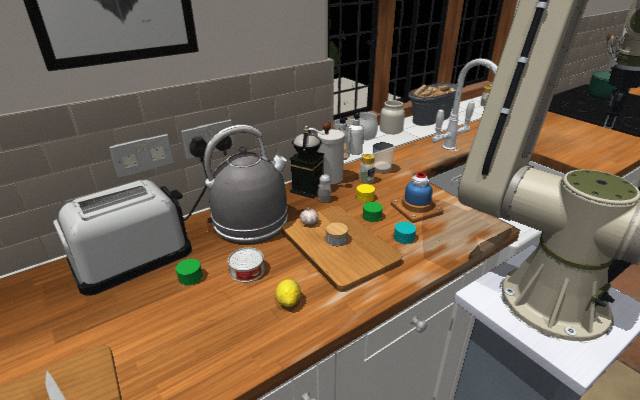

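The top view shows the wooden-topped lid on the board at about (311, 225) in the full picture. The red seal on the blue jar is at about (425, 225), and the look-alikes are the green, turquoise and yellow discs. I'll work out the jar axis and the first move.

```bash
cat >> h.py <<'E'
def plan(x,y,z,yaw):
    s=get_state(); M=rot(s["orientation"]); d=M.T@(np.array([x,y,z])-s["tcp_pos"])*100
    y0=np.degrees(np.arctan2(M[1,0],M[0,0])); w=yaw-y0
    print("yaw now %.1f; shift cm %s; turn z %.1f (tool)"%(y0,d.round(2),-w), "tilt",M[:,2].round(4))
E
python3 - <<'E'
from h import *
import cv2
b=cv2.imread("pics/b.png"); ci=camera_info("top")
hsv=cv2.cvtColor(b,cv2.COLOR_BGR2HSV); m=((hsv[...,0]<8)|(hsv[...,0]>172))&(hsv[...,1]>140)&(hsv[...,2]>80)
v,u=np.nonzero(m[200:250,400:450]); print(len(u),u.mean()+400,v.mean()+200)
r=(u.min()+u.max())/2+400,(v.min()+v.max())/2+200
print("seal",back(ci,u.mean()+400,v.mean()+200,.1215),back(ci,*r,.1215), "w",u.max()-u.min()+1)
# scene cam check
a=cv2.imread("pics/a.png"); cs=camera_info("scene")
hsv=cv2.cvtColor(a,cv2.COLOR_BGR2HSV); m=((hsv[...,0]<8)|(hsv[...,0]>172))&(hsv[...,1]>140)&(hsv[...,2]>80)
v,u=np.nonzero(m[165:195,405:435]); print("scene seal",back(cs,u.mean()+405,v.mean()+165,.120),len(u))
print("scene lid",back(cs,337.7,229,.058))
plan(.5,-.25,.24,92)
E
```

```text
41 423.8536585365854 224.609756097561
seal [ 0.45342838 -0.02861525  0.1215    ] [ 0.45373031 -0.0290095   0.1215    ] w 9
scene seal [ 0.45264186 -0.03185479  0.12      ] 37
scene lid [0.44410885 0.27930128 0.058     ]
yaw now 20.7; shift cm [ 37.95 -16.45  -0.88]; turn z -71.3 (tool) tilt [-1.e-04  4.e-04 -1.e+00]
```

send_rows:
  series: [38,-16.5,-2,0,0,-71,1,38,-16.5,-2,0,0,-71,1,38,-16.5,-2,0,0,-71,1,38,-16.5,-2,0,0,-71,1,38,-16.5,-2,0,0,-71,1,38,-16.5,-2,0,0,-71,1,38,-16.5,-2,0,0,-71,1,38,-16.5,-2,0,0,-71,1,38,-16.5,-2,0,0,-71,1,38,-16.5,-2,0,0,-71,1]

```text
clock: 1.18
tcp_pos: [0.5016, -0.2476, 0.2516]
orientation: [0.0, 0.694, 0.72, 0.0]
wrist_force: [-0.4, -1.0, -0.1]
finger_gap: 0.0856
```

```bash
python3 - <<'E'
from h import *
plan(.46,.0,.25,155)
E
```

```text
yaw now 92.0; shift cm [24.89 -3.28  0.15]; turn z -63.0 (tool) tilt [ 5.e-04 -3.e-04 -1.e+00]
```

send_rows:
  series: [25,-3.3,0,0,0,-63,1,25,-3.3,0,0,0,-63,1,25,-3.3,0,0,0,-63,1,25,-3.3,0,0,0,-63,1,25,-3.3,0,0,0,-63,1,25,-3.3,0,0,0,-63,1,25,-3.3,0,0,0,-63,1,25,-3.3,0,0,0,-63,1,25,-3.3,0,0,0,-63,1,25,-3.3,0,0,0,-63,1]

```text
clock: 2.02
tcp_pos: [0.4599, 0.0, 0.2515]
orientation: [0.0, 0.217, 0.976, -0.0]
wrist_force: [0.1, 0.3, 0.2]
finger_gap: 0.0852
```

```bash
python3 - <<'E'
from h import *
import cv2
ci=camera_info("wrist"); a=read_camera("wrist"); cv2.imwrite("pics/w1.png",a)
print("exp",proj(ci,[.4535,-.03,.1215]), proj(ci,[.448,.279,.058]))
hsv=cv2.cvtColor(a,cv2.COLOR_BGR2HSV); m=(((hsv[...,0]<8)|(hsv[...,0]>172))&(hsv[...,1]>140)&(hsv[...,2]>80)).astype('u1')
n,l,st,c=cv2.connectedComponentsWithStats(m)
for i in range(1,n):
    if st[i,4]>30: print(st[i],c[i],back(ci,st[i,0]+st[i,2]/2-.5,st[i,1]+st[i,3]/2-.5,.1215))
plan(.448,.279,.2,180)
E
```

```text
exp [290.65303566 198.0381698 ] [547.69548432  61.3566971 ]
[277 186  26  25 261] [289.76245211 197.60153257] [ 0.45296942 -0.03103403  0.1215    ]
yaw now 154.6; shift cm [13.07 24.71  5.14]; turn z -25.4 (tool) tilt [ 3.e-04 -1.e-04 -1.e+00]
```

View pics/w1.png

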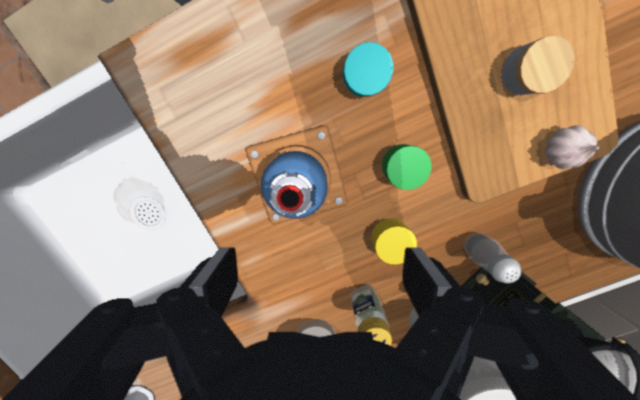

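The red seal sits at (290, 198), within 1–2 px of the prediction, so the jar axis is about (0.453, -0.031). The lid shows at (547, 62). I'll go over the lid.

send_rows:
  series: [13,24.7,4,0,0,-25.4,1,13,24.7,4,0,0,-25.4,1,13,24.7,4,0,0,-25.4,1,13,24.7,4,0,0,-25.4,1,13,24.7,4,0,0,-25.4,1,13,24.7,4,0,0,-25.4,1,13,24.7,4,0,0,-25.4,1,13,24.7,4,0,0,-25.4,1,13,24.7,4,0,0,-25.4,1]

```text
clock: 2.82
tcp_pos: [0.4477, 0.2795, 0.2105]
orientation: [-0.001, -0.001, 1.0, -0.0]
wrist_force: [0.5, -0.2, 0.1]
finger_gap: 0.0856
```

```bash
python3 - <<'E'
from h import *
import cv2
ci=camera_info("wrist"); a=read_camera("wrist"); cv2.imwrite("pics/w2.png",a)
print("exp",proj(ci,[.448,.279,.058]),"skirt/bottom",proj(ci,[.448,.279,.022]))
for r in silhouettes("wrist","lid"): print(r["p"],r["box"])
for r in silhouettes("wrist","garlic")[:1]: print(r["p"],r["box"],back(ci,r["box"][0]+r["box"][2]/2,r["box"][1]+r["box"][3]/2,.045))
# ideal circle outline for overlay
t=np.linspace(0,2*np.pi,60)
P=np.array([proj(ci,[.448+.029*np.cos(x),.279+.029*np.sin(x),.058]) for x in t])
print(P.min(0),P.max(0))
c=a.copy(); cv2.polylines(c,[P.astype(np.int32)],True,(255,0,255),1); cv2.imwrite("pics/w2o.png",c)
plan(.448,.279,.2,180); print(get_state()["tcp_pos"],get_state()["joint_pos"].round(2))
E
```

```text
exp [320.32384254 186.874312  ] skirt/bottom [320.3026696  179.86735229]
0.84 [295.5, 157.9, 49.2, 55.5]
0.73 [156.7, 195.2, 54.8, 52.9]
0.67 [124.6, 260.6, 55.6, 46.6]
0.62 [563.8, 237.1, 68.6, 53.5]
0.58 [130.8, 85.7, 67.5, 50.2]
0.77 [314.3, 252.3, 42.5, 36.4] [0.55698498 0.29785652 0.045     ]
[293.44617691 160.03503748] [347.2088864  212.34852913]
yaw now 179.9; shift cm [0.04 0.17 1.13]; turn z -0.1 (tool) tilt [-1.e-04 -5.e-04 -1.e+00]
[0.44839317 0.27730303 0.21134299] [ 0.4   0.23 -0.12  1.23 -0.    0.4 ]
```

View pics/w2o.png

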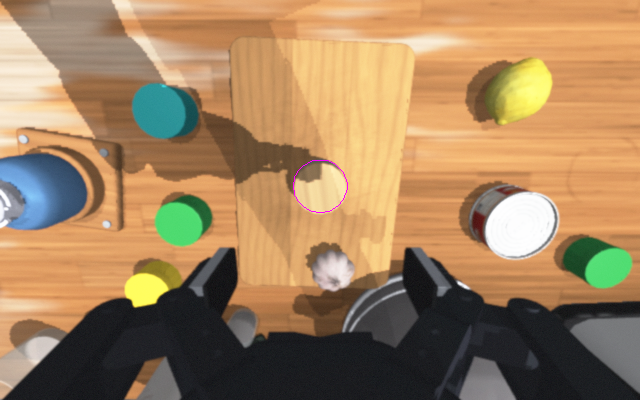

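The predicted outline lies on the lid at (320, 187), and the garlic at (333, 270) is clear of the fingers. I'll descend partway and refine.

send_rows:
  series: [0.0,0.1,9.5,0,0,0,1,0.0,0.1,9.5,0,0,0,1,0.0,0.1,9.5,0,0,0,1,0.0,0.1,9.5,0,0,0,1,0.0,0.1,9.5,0,0,0,1]

```text
clock: 3.38
tcp_pos: [0.4483, 0.2779, 0.1163]
orientation: [-0.0, 0.001, 1.0, -0.0]
wrist_force: [0.0, 0.7, -0.5]
finger_gap: 0.0854
```

```bash
python3 - <<'E'
from h import *
import cv2
s=get_state();print(s["tcp_pos"],s["finger_gap"])
ci=camera_info("wrist"); a=read_camera("wrist"); cv2.imwrite("pics/w3.png",a)
for r in silhouettes("wrist","lid")[:3]: print(r["p"],r["box"])
t=np.linspace(0,2*np.pi,90)
P=np.array([proj(ci,[.448+.029*np.cos(x),.279+.029*np.sin(x),.058]) for x in t])
print(P.min(0),P.max(0),"tcp",proj(ci,s["tcp_pos"]))
c=cv2.resize(a[100:350,180:460],None,fx=2,fy=2)
cv2.polylines(c,[((P-[180,100])*2).astype(np.int32)],True,(255,0,255),1); cv2.imwrite("pics/w3o.png",c)
E
```

```text
[0.44829595 0.27790082 0.11634062] 0.08542928055195964
0.94 [96.7, 219.2, 85.1, 72.7]
0.84 [52.7, 70.0, 100.6, 75.1]
0.66 [285.6, 171.5, 70.9, 79.3]
[284.1180988  177.54724155] [360.84498499 250.10003012] tcp [321.36279315 250.37559081]
```

View pics/w3o.png

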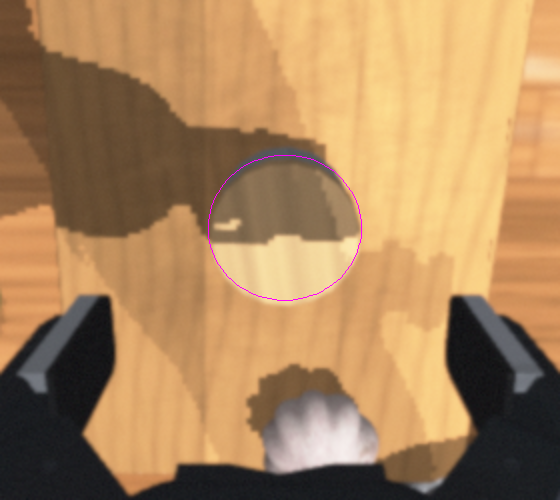

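The overlay outline matches the lid rim to within 1 px, so the lid is at (0.448, 0.279). Now I'll descend and grip at 20 N.

send_rows:
  series: [0.03,0.1,4,0,0,0,1,0.03,0.1,7,0,0,0,1,0.03,0.1,8.6,0,0,0,1,0.03,0.1,8.6,0,0,0,1,0.03,0.1,8.6,0,0,0,0.5,0.03,0.1,8.6,0,0,0,0.3,0.03,0.1,8.6,0,0,0,0.3,0.03,0.1,8.6,0,0,0,0.3,0.03,0.1,8.6,0,0,0,0.3,0.03,0.1,8.6,0,0,0,0.3]
  newtons: 20

```text
clock: 4.32
tcp_pos: [0.45, 0.2811, 0.0328]
orientation: [0.002, -0.001, 1.0, 0.001]
wrist_force: [-0.5, -1.7, 7.5]
finger_gap: 0.0568
```

```bash
python3 - <<'E'
from h import *
import cv2
s=get_state();print(s["tcp_pos"],s["finger_gap"],s["wrist_force"],s["ft_torque"])
ci=camera_info("wrist"); a=read_camera("wrist")
s=get_state();print(s["tcp_pos"],s["finger_gap"],s["wrist_force"],rot(s["orientation"])[:,2])
P=np.array([proj(ci,[.448+.029*np.cos(x),.279+.029*np.sin(x),.058]) for x in np.linspace(0,6.28,90)])
c=cv2.resize(a[130:380,180:460],None,fx=2,fy=2)
cv2.polylines(c,[((P-[180,130])*2).astype(np.int32)],True,(255,0,255),1)
cv2.imwrite("pics/w4.png",c)
E
```

```text
[0.44996184 0.28105711 0.03282176] 0.05684226615665144 [-0.4513053  -1.73368018  7.51959029] [-0.17010303  0.04289877 -0.02156979]
[0.44993641 0.28104912 0.03278218] 0.05692920055957886 [-0.42702485 -0.97524852  5.98102176] [ 0.00465293  0.00156367 -0.99998795]
```

View pics/w4.png

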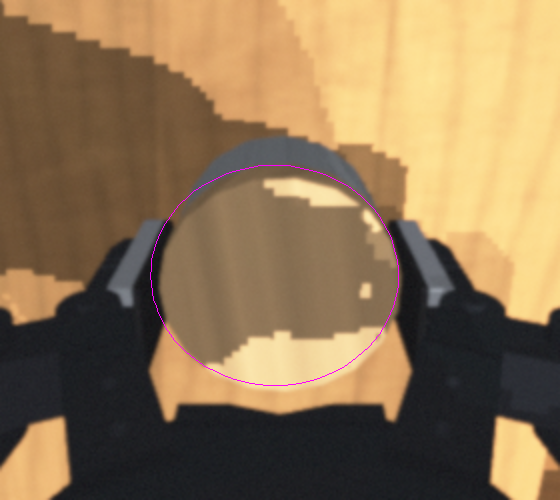

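send_rows:
  series: [0,0,-1,0,0,0,0.3,0,0,-3,0,0,0,0.3,0,0,-6,0,0,0,0.3,0,0,-9,0,0,0,0.3,0,0,-12,0,0,0,0.3,0,0,-14,0,0,0,0.3,0,0,-14,0,0,0,0.3]

```text
clock: 4.95
tcp_pos: [0.4506, 0.2816, 0.1765]
orientation: [0.004, -0.001, 1.0, 0.002]
wrist_force: [0.8, 0.6, -0.6]
finger_gap: 0.0573
```

```bash
python3 - <<'E'
from h import *
import cv2
ci=camera_info("wrist"); a=read_camera("wrist"); cv2.imwrite("pics/w5.png",a)
s=get_state();print(s["tcp_pos"],s["finger_gap"],s["wrist_force"],s["ft_torque"])
M=rot(s["orientation"])
print("tilt",M[:,2].round(4))
# tops: fit outlines with lid top height h above TCP along tool -z
for ox in (0,.002):
  P=np.array([proj(ci,s["tcp_pos"]+M@[ox+.029*np.cos(x),.029*np.sin(x),-.0252]) for x in np.linspace(0,6.28,90)])
  c=cv2.resize(a[130:380,180:460],None,fx=2,fy=2) if ox==0 else c
  cv2.polylines(c,[((P-[180,130])*2).astype(np.int32)],True,(255,0,255) if ox==0 else (0,255,0),1)
cv2.imwrite("pics/w5o.png",c)
plan(.453,-.031,.17,180)
E
```

```text
[0.44965783 0.28117075 0.17393978] 0.05742113414246927 [ 0.94174203 -0.7570521  -1.01695458] [ 0.01186154 -0.044558    0.050856  ]
tilt [ 0.006   0.0026 -1.    ]
yaw now -179.9; shift cm [ -0.29 -31.22   0.31]; turn z -359.9 (tool) tilt [ 0.006   0.0026 -1.    ]
```

View pics/w5o.png

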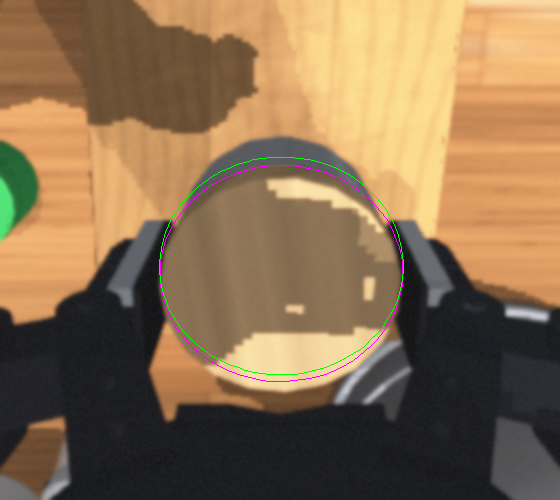

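The lid is held and centred in the grip within about 1 mm; the bright disc spans about 160–400 across in the crop. Moving over the jar.

send_rows:
  series: [-0.1,-3,0,0,0,0,0.3,-0.2,-7,0,0,0,0,0.3,-0.3,-11,0,0,0,0,0.3,-0.3,-15,0,0,0,0,0.3,-0.3,-19,0,0,0,0,0.3,-0.3,-23,0,0,0,0,0.3,-0.3,-27,0,0,0,0,0.3,-0.3,-30,0,0,0,0,0.3,-0.3,-31.2,0,0,0,0,0.3,-0.3,-31.2,0,0,0,0,0.3]

```text
clock: 5.83
tcp_pos: [0.4506, -0.0342, 0.1695]
orientation: [-0.001, 0.002, 1.0, -0.0]
wrist_force: [-0.2, 0.3, -0.2]
finger_gap: 0.0573
```

send_rows:
  series: [0,0,0,0,0,0,0.3,0,0,0,0,0,0,0.3]

```text
clock: 6.0
tcp_pos: [0.4506, -0.031, 0.1697]
orientation: [-0.001, -0.001, 1.0, 0.0]
wrist_force: [-0.1, 1.1, -0.9]
finger_gap: 0.0574
```

```bash
python3 - <<'E'
from h import *
import cv2
ci=camera_info("wrist"); a=read_camera("wrist"); cv2.imwrite("pics/w6.png",a)
s=get_state();print(s["tcp_pos"],s["finger_gap"],s["wrist_force"],s["ft_torque"],s["joint_pos"].round(2))
plan(.453,-.031,.125,180)
sc=read_camera("scene"); cv2.imwrite("pics/s6.png",sc)
cv2.imwrite("pics/s6c.png",np.hstack([cv2.resize(sc[120:240,370:470],(400,480),interpolation=cv2.INTER_CUBIC),cv2.resize(a[150:330,245:395],(400,480))]))
E
```

```text
[ 0.45075812 -0.03072859  0.16985368] 0.057027217727617326 [ 0.06996684 -0.04967139 -1.41508711] [ 0.02767655 -0.00805441  0.02358901] [-0.25  0.11 -0.37  1.1   0.   -0.25]
yaw now -179.9; shift cm [-0.23 -0.03  4.49]; turn z -359.9 (tool) tilt [-1.e-03  5.e-04 -1.e+00]
```

View pics/s6c.png

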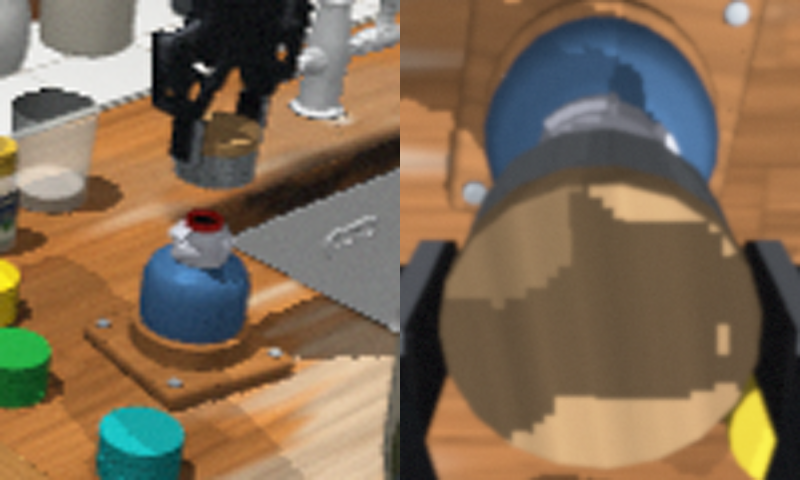

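send_rows:
  series: [-0.25,0,1,0,0,0,0.3,-0.25,0,2,0,0,0,0.3,-0.25,0,3,0,0,0,0.3,-0.25,0,3.8,0,0,0,0.3,-0.25,0,4.4,0,0,0,0.3,-0.25,0,4.7,0,0,0,0.3,-0.25,0,4.7,0,0,0,0.3,-0.25,0,4.7,0,0,0,0.3]

```text
clock: 6.77
tcp_pos: [0.4537, -0.0317, 0.1232]
orientation: [-0.0, -0.001, 1.0, -0.0]
wrist_force: [-0.0, -0.6, -0.0]
finger_gap: 0.0573
```

send_rows:
  series: [0,0,0.1,0,0,0,0.3,0,0,0.2,0,0,0,0.3,0,0,0.3,0,0,0,0.3,0,0,0.4,0,0,0,0.3,0,0,0.4,0,0,0,0.3]

```text
clock: 7.18
tcp_pos: [0.4537, -0.0317, 0.1192]
orientation: [0.0, -0.001, 1.0, -0.0]
wrist_force: [0.3, 0.1, -0.8]
finger_gap: 0.057
```

```bash
python3 - <<'E'
from h import *
s=get_state();print(s["tcp_pos"],s["wrist_force"].round(2),s["ft_torque"].round(3))
E
```

```text
[ 0.45370741 -0.03171295  0.11920903] [ 0.27  0.07 -0.84] [ 0.01  -0.024 -0.008]
```

send_rows:
  series: [0,0,0.1,0,0,0,0.3,0,0,0.2,0,0,0,0.3,0,0,0.2,0,0,0,0.3,0,0,0.2,0,0,0,0.3]

```text
clock: 7.52
tcp_pos: [0.4537, -0.0317, 0.1172]
orientation: [-0.0, -0.001, 1.0, 0.0]
wrist_force: [-0.2, -0.2, -1.1]
finger_gap: 0.0573
```

send_rows:
  series: [0,0,0.05,0,0,0,0.3,0,0,0.1,0,0,0,0.3,0,0,0.1,0,0,0,0.3,0,0,0.1,0,0,0,0.3]

```text
clock: 7.85
tcp_pos: [0.4538, -0.0317, 0.1163]
orientation: [0.0, -0.001, 1.0, -0.0]
wrist_force: [0.2, 0.5, -0.9]
finger_gap: 0.0572
```

```bash
python3 - <<'E'
from h import *
s=get_state();print(s["tcp_pos"],s["wrist_force"].round(2),s["ft_torque"].round(3))
E
```

```text
[ 0.45375866 -0.03169107  0.11627722] [ 0.24  0.53 -0.95] [ 0.123  0.023 -0.019]
```

send_rows:
  series: [0,0,0.05,0,0,0,0.3,0,0,0.1,0,0,0,0.3,0,0,0.1,0,0,0,0.3,0,0,0.1,0,0,0,0.3]

```text
clock: 8.18
tcp_pos: [0.454, -0.0317, 0.1158]
orientation: [0.0, -0.001, 1.0, -0.0]
wrist_force: [-0.3, 0.9, 4.9]
finger_gap: 0.0572
```

```bash
python3 - <<'E'
from h import *
s=get_state();print(s["tcp_pos"],s["wrist_force"].round(2),s["ft_torque"].round(3))
E
```

```text
[ 0.45400726 -0.03169505  0.11581515] [-0.26  0.88  4.95] [0.222 0.269 0.086]
```

Contact came at the riding-on-threads height (lid about 105 mm up), pressing with about 6 N. I'll turn anticlockwise in small steps.

send_rows:
  series: [0,0,0,0,0,-2.5,0.3,0,0,0,0,0,-5,0.3,0,0,0,0,0,-7.5,0.3,0,0,0,0,0,-10,0.3,0,0,0,0,0,-10,0.3]

```text
clock: 8.6
tcp_pos: [0.4544, -0.0315, 0.1158]
orientation: [0.001, -0.088, 0.996, 0.0]
wrist_force: [0.5, 2.8, 5.4]
finger_gap: 0.0571
```

```bash
cat > st.py <<'E'
from h import *
s=get_state();M=rot(s["orientation"]);print(round(s["clock"],2),s["tcp_pos"].round(4),"yaw %.1f"%(np.degrees(np.arctan2(M[1,0],M[0,0]))%360),s["wrist_force"].round(2),s["ft_torque"].round(3),round(s["finger_gap"],4))
E
python3 st.py
```

```text
8.6 [ 0.4544 -0.0315  0.1158] yaw 190.1 [0.46 2.79 5.41] [0.455 0.013 0.046] 0.0571
```

send_rows:
  series: [-0.05,0.05,0,0,0,-2.5,0.3,-0.05,0.05,0,0,0,-5,0.3,-0.05,0.05,0,0,0,-7.5,0.3,-0.05,0.05,0,0,0,-10,0.3,-0.05,0.05,0,0,0,-10,0.3]

```text
clock: 9.02
tcp_pos: [0.4548, -0.0311, 0.1158]
orientation: [0.001, -0.174, 0.985, -0.0]
wrist_force: [0.1, 1.4, 4.9]
finger_gap: 0.0573
```

```bash
python3 st.py
```

```text
9.02 [ 0.4548 -0.0311  0.1158] yaw 200.1 [0.14 1.43 4.93] [0.424 0.066 0.08 ] 0.0573
```

send_rows:
  series: [0,0.03,0,0,0,-2.5,0.3,0,0.03,0,0,0,-5,0.3,0,0.03,0,0,0,-7.5,0.3,0,0.03,0,0,0,-10,0.3,0,0.03,0,0,0,-10,0.3]

```text
clock: 9.43
tcp_pos: [0.4544, -0.0309, 0.1158]
orientation: [0.0, -0.259, 0.966, -0.0]
wrist_force: [-0.4, 1.9, 5.9]
finger_gap: 0.057
```

```bash
python3 st.py
```

```text
9.43 [ 0.4544 -0.0309  0.1158] yaw 210.1 [-0.45  1.85  5.87] [0.334 0.19  0.051] 0.057
```

send_rows:
  series: [0,0,0,0,0,-2.5,0.3,0,0,0,0,0,-5,0.3,0,0,0,0,0,-7.5,0.3,0,0,0,0,0,-10,0.3,0,0,0,0,0,-10,0.3]

```text
clock: 9.85
tcp_pos: [0.4539, -0.0311, 0.1153]
orientation: [-0.0, -0.342, 0.94, -0.0]
wrist_force: [-1.7, 0.1, 3.5]
finger_gap: 0.0569
```

```bash
python3 st.py
```

```text
9.85 [ 0.4539 -0.0311  0.1153] yaw 220.0 [-1.67  0.08  3.48] [0.009 0.334 0.078] 0.0569
```

send_rows:
  series: [0,0,0.02,0,0,-2,0.3,0,0,0.04,0,0,-4,0.3,0,0,0.06,0,0,-6,0.3,0,0,0.06,0,0,-6,0.3]

```text
clock: 10.18
tcp_pos: [0.4536, -0.031, 0.1141]
orientation: [-0.001, -0.391, 0.921, 0.0]
wrist_force: [-0.4, -0.0, -1.3]
finger_gap: 0.0569
```

```bash
python3 st.py
```

```text
10.18 [ 0.4536 -0.031   0.1141] yaw 226.0 [-0.41 -0.02 -1.32] [ 0.041 -0.083  0.043] 0.0569
```

The lid came free of the threads, so it is in the gap. I'll follow it down to the seal.

send_rows:
  series: [0,0,0.1,0,0,-2,0.3,0,0,0.2,0,0,-4,0.3,0,0,0.3,0,0,-5,0.3,0,0,0.4,0,0,-5,0.3,0,0,0.4,0,0,-5,0.3]

```text
clock: 10.6
tcp_pos: [0.4537, -0.0309, 0.1102]
orientation: [-0.0, -0.43, 0.903, 0.0]
wrist_force: [-0.1, -0.3, -1.3]
finger_gap: 0.0574
```

```bash
python3 st.py
```

```text
10.6 [ 0.4537 -0.0309  0.1102] yaw 231.0 [-0.07 -0.31 -1.28] [-0.04  -0.012 -0.045] 0.0574
```

send_rows:
  series: [0,0,0.1,0,0,0,0.3,0,0,0.2,0,0,0,0.3,0,0,0.3,0,0,0,0.3,0,0,0.4,0,0,0,0.3,0,0,0.4,0,0,0,0.3]

```text
clock: 11.02
tcp_pos: [0.454, -0.0308, 0.1066]
orientation: [-0.0, -0.431, 0.902, -0.0]
wrist_force: [-0.3, 0.2, -0.9]
finger_gap: 0.0572
```

```bash
python3 st.py
```

```text
11.02 [ 0.454  -0.0308  0.1066] yaw 231.1 [-0.33  0.16 -0.89] [-0.004  0.119  0.009] 0.0572
```

send_rows:
  series: [0,0,0.1,0,0,0,0.3,0,0,0.2,0,0,0,0.3,0,0,0.3,0,0,0,0.3,0,0,0.35,0,0,0,0.3,0,0,0.35,0,0,0,0.3]

```text
clock: 11.43
tcp_pos: [0.454, -0.0308, 0.1036]
orientation: [0.0, -0.431, 0.902, -0.0]
wrist_force: [-2.4, 0.4, 6.5]
finger_gap: 0.0568
```

```bash
python3 st.py
```

```text
11.43 [ 0.454  -0.0308  0.1036] yaw 231.1 [-2.36  0.42  6.48] [ 0.142  0.578 -0.012] 0.0568
```

send_rows:
  series: [0.02,0.02,-0.03,0,0,2.5,0.3,0.02,0.02,-0.03,0,0,5,0.3,0.02,0.02,-0.03,0,0,7.5,0.3,0.02,0.02,-0.03,0,0,10,0.3,0.02,0.02,-0.03,0,0,12,0.3,0.02,0.02,-0.03,0,0,12,0.3]

```text
clock: 11.93
tcp_pos: [0.4543, -0.031, 0.1041]
orientation: [0.001, -0.334, 0.943, -0.0]
wrist_force: [-2.0, 0.0, 4.7]
finger_gap: 0.0572
```

```bash
python3 st.py
```

```text
11.93 [ 0.4543 -0.031   0.1041] yaw 219.0 [-1.95  0.01  4.72] [ 0.112  0.387 -0.035] 0.0572
```

send_rows:
  series: [0.02,0.02,0,0,0,2.5,0.3,0.02,0.02,0,0,0,5,0.3,0.02,0.02,0,0,0,7.5,0.3,0.02,0.02,0,0,0,10,0.3,0.02,0.02,0,0,0,12,0.3,0.02,0.02,0,0,0,12,0.3]

```text
clock: 12.43
tcp_pos: [0.4541, -0.031, 0.1041]
orientation: [0.001, -0.233, 0.972, -0.0]
wrist_force: [-2.4, 0.6, 5.1]
finger_gap: 0.057
```

```bash
python3 st.py
```

```text
12.43 [ 0.4541 -0.031   0.1041] yaw 207.0 [-2.43  0.64  5.09] [ 0.171  0.246 -0.047] 0.057
```

send_rows:
  series: [0.03,0.0,0,0,0,2.5,0.3,0.03,0.0,0,0,0,5,0.3,0.03,0.0,0,0,0,7.5,0.3,0.03,0.0,0,0,0,8,0.3,0.03,0,0,0,0,8,0.3]

```text
clock: 12.85
tcp_pos: [0.4541, -0.0312, 0.1041]
orientation: [0.001, -0.166, 0.986, -0.0]
wrist_force: [-0.7, 0.1, 4.4]
finger_gap: 0.0566
```

```bash
python3 st.py
```

```text
12.85 [ 0.4541 -0.0312  0.1041] yaw 199.1 [-0.72  0.08  4.39] [ 0.061  0.092 -0.032] 0.0566
```

send_rows:
  series: [0,0.0,0,0,0,2,0.3,0,0.0,0,0,0,4,0.3,0,0.0,0,0,0,6,0.3,0,0,0,0,0,6,0.3]

```text
clock: 13.18
tcp_pos: [0.4542, -0.0313, 0.1041]
orientation: [0.001, -0.114, 0.994, -0.0]
wrist_force: [0.0, 0.4, 4.8]
finger_gap: 0.0568
```

```bash
python3 st.py
```

```text
13.18 [ 0.4542 -0.0313  0.1041] yaw 193.0 [0.04 0.44 4.78] [ 0.037  0.015 -0.011] 0.0568
```

send_rows:
  series: [0,0.0,0,0,0,1.5,0.3,0,0.0,0,0,0,3,0.3,0,0.0,0,0,0,4,0.3,0,0,0,0,0,4,0.3]

```text
clock: 13.52
tcp_pos: [0.4541, -0.0312, 0.1041]
orientation: [0.001, -0.079, 0.997, -0.0]
wrist_force: [0.5, 0.2, 4.4]
finger_gap: 0.0575
```

```bash
python3 st.py
```

```text
13.52 [ 0.4541 -0.0312  0.1041] yaw 189.1 [0.48 0.21 4.37] [ 0.031  0.081 -0.079] 0.0575
```

send_rows:
  series: [0,0.0,0,0,0,1.5,0.3,0,0.0,0,0,0,3,0.3,0,0.0,0,0,0,4,0.3,0,0,0,0,0,4,0.3]

```text
clock: 13.85
tcp_pos: [0.4541, -0.0313, 0.1041]
orientation: [0.001, -0.044, 0.999, -0.0]
wrist_force: [-1.2, -0.7, 5.0]
finger_gap: 0.057
```

```bash
python3 st.py
```

```text
13.85 [ 0.4541 -0.0313  0.1041] yaw 185.1 [-1.18 -0.69  5.01] [-0.006  0.046  0.012] 0.057
```

send_rows:
  series: [0,0.0,0,0,0,1.5,0.3,0,0.0,0,0,0,3,0.3,0,0.0,0,0,0,4,0.3,0,0,0,0,0,4,0.3]

```text
clock: 14.18
tcp_pos: [0.4541, -0.0313, 0.1041]
orientation: [0.001, -0.009, 1.0, -0.0]
wrist_force: [0.8, -0.1, 5.1]
finger_gap: 0.0573
```

```bash
python3 st.py
```

```text
14.18 [ 0.4541 -0.0313  0.1041] yaw 181.1 [ 0.85 -0.1   5.13] [-0.037  0.067 -0.014] 0.0573
```

send_rows:
  series: [0,0.0,0,0,0,1.5,0.3,0,0.0,0,0,0,3,0.3,0,0.0,0,0,0,4,0.3,0,0,0,0,0,4,0.3]

```text
clock: 14.52
tcp_pos: [0.4541, -0.0313, 0.1041]
orientation: [0.001, 0.025, 1.0, -0.0]
wrist_force: [-0.2, -0.3, 4.6]
finger_gap: 0.0571
```

```bash
python3 st.py
```

```text
14.52 [ 0.4541 -0.0313  0.1041] yaw 177.1 [-0.2  -0.32  4.62] [-0.016  0.036  0.013] 0.0571
```

send_rows:
  series: [0,0.0,0,0,0,1.5,0.3,0,0.0,0,0,0,3,0.3,0,0.0,0,0,0,4,0.3,0,0,0,0,0,4,0.3]

```text
clock: 14.85
tcp_pos: [0.4537, -0.0311, 0.104]
orientation: [0.001, 0.06, 0.998, -0.0]
wrist_force: [-1.5, -0.2, 5.1]
finger_gap: 0.0573
```

```bash
python3 st.py
```

```text
14.85 [ 0.4537 -0.0311  0.104 ] yaw 173.1 [-1.55 -0.25  5.14] [0.117 0.308 0.101] 0.0573
```

send_rows:
  series: [0,0.0,0,0,0,0.7,0.3,0,0.0,0,0,0,1.5,0.3,0,0.0,0,0,0,1.5,0.3]

```text
clock: 15.1
tcp_pos: [0.4534, -0.0309, 0.1039]
orientation: [0.0, 0.073, 0.997, -0.0]
wrist_force: [-2.2, -0.2, 6.6]
finger_gap: 0.0568
```

```bash
python3 st.py
```

```text
15.1 [ 0.4534 -0.0309  0.1039] yaw 171.6 [-2.22 -0.22  6.61] [0.103 0.368 0.296] 0.0568
```

At the stop: torque is about 0.3 N m and the height matches fully closed. I'll release.

send_rows:
  series: [0,0,-0.03,0,0,-0.5,0.3,0,0,-0.03,0,0,-0.5,0.75,0,0,-0.03,0,0,-0.5,1,0,0,-0.03,0,0,-0.5,1,0,0,-0.03,0,0,-0.5,1,0,0,-0.03,0,0,-0.5,1,0,0,-0.03,0,0,-0.5,1]

```text
clock: 15.68
tcp_pos: [0.4532, -0.031, 0.1036]
orientation: [-0.0, 0.069, 0.998, -0.0]
wrist_force: [0.2, -0.9, -0.1]
finger_gap: 0.0855
```

```bash
python3 st.py
```

```text
15.68 [ 0.4532 -0.031   0.1036] yaw 172.1 [ 0.16 -0.85 -0.06] [-0.025 -0.013  0.002] 0.0855
```

send_rows:
  series: [0,0,-1,0,0,0,1,0,0,-3,0,0,0,1,0,0,-6,0,0,0,1,0,0,-9,0,0,0,1,0,0,-11,0,0,0,1,0,0,-11,0,0,0,1,0,0,-11,0,0,0,1,0,0,-11,0,0,0,1]

```text
clock: 16.35
tcp_pos: [0.4528, -0.0309, 0.2131]
orientation: [-0.0, 0.069, 0.998, 0.0]
wrist_force: [-0.1, 0.3, -0.8]
finger_gap: 0.0855
```

```bash
python3 st.py; python3 - <<'E'
from h import *
import cv2
ci=camera_info("wrist"); a=read_camera("wrist"); sc=read_camera("scene")
P=lambda z:((np.array([proj(ci,[.4535+.029*np.cos(x),-.031+.029*np.sin(x),z]) for x in np.linspace(0,6.28,90)])-[240,130])*2.5).astype(np.int32)
c=cv2.resize(a[130:322,240:400],None,fx=2.5,fy=2.5)
cv2.polylines(c,[P(.1295)],True,(255,0,255),1)
cv2.imwrite("pics/f.png",np.hstack([c,cv2.resize(sc[130:226,370:450],(400,480),interpolation=cv2.INTER_CUBIC)]))
E
```

```text
16.35 [ 0.4528 -0.0309  0.2131] yaw 172.1 [-0.08  0.27 -0.81] [-0.018 -0.027  0.016] 0.0855
```

View pics/f.png

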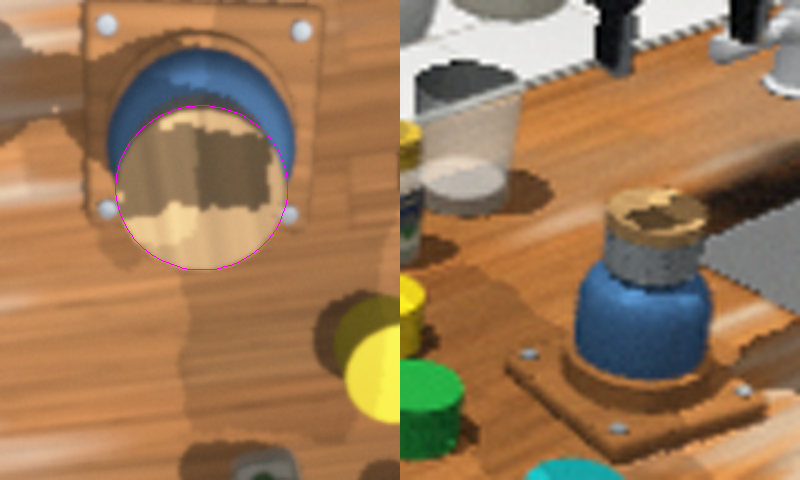

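The crown sits level on the jar, and its outline matches the predicted closed-height circle at about (203, 187) in the crop. I'll hand in.

```bash
python3 -c "
from workcell import *
print(hand_in())"
```

```text
the job is handed in; nothing more can be done
None
```

The wooden-topped lid is on the blue jar and closed to its stop. I handed the job in at about 16.5 s on the robot's clock; no verdict is reported.

1. **Placing:** I gripped the crown at 20 N. The lid came to rest on the threads at the expected height, under 5–6 N.
2. **Turning back:** I turned it about 46° anticlockwise until it came free of the threads. I then followed it about 7.5 mm down onto the seal, turning another 5° on the way.
3. **Closing:** I pressed with 5–7 N and turned it about 59° clockwise. It met a firm stop at about 0.3 N m, above the 0.2 needed and below the 0.4 limit.

**Last checks:**
- The gripper was open and clear of the lid, with no contact force.
- The final wrist and scene pictures show the lid level on the jar, and its outline matches the closed-height prediction. That picture cannot resolve the last 1–2 mm of height; the height in the grip (about 93 mm by the arm's reading, against 93.5 mm closed) and the torque at the stop support full closure.
- **Sideways load:** Sideways forces of up to about 2.8 N showed while turning, from a 0.5–1 mm centring error that I corrected along the way.
- **Other things:** I touched nothing else on the worktop, but I did not re-measure each item's position.

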